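# Lean a washed instrument panel on the draining rack

## Robot

A 6-joint arm with a two-finger parallel gripper is mounted at the origin on the work surface. World frame = base frame: x ahead of the robot, y to its left, z up, the work surface at z = 0. Lengths are in mm, angles in rad, forces in N, time in s.
With the tool pointing down it reaches from about 325 to 900 mm from the base axis. Payload 3.5 kg.
Tool frame: the origin (TCP) lies midway between the tips of the shut fingers; the grasp point (between the pads) lies 19 mm behind it; z points along the fingers, y is the direction in which the jaws open and shut (so a half turn about z gives the same grasp; the last joint's range is limited). The gripper opens to 85 mm and grips with 20 to 120 N. Pads are 22 mm wide; open, the fingers measure 114 mm over their backs; the gripper's body (76 mm by 85 mm) begins 54 mm behind the grasp point. The pads swing forward as they close: fully open they stand 13 mm farther back than shut.
Start: joints at [1.203, 0.276, -0.026, 1.268, 0, 1.467], TCP at [163.579, 603.211, 231.313] pointing down, gripper open.
Joint ranges: [-3.12, 3.12], [-0.85, 1.88], [-1.08, 1.24], [-1.95, 2.15], [-1.57, 1.53], [-3.14, 3.14]. Speed limits (rad/s): [2.57, 2.57, 3.14, 3.14, 3.14, 3.14].

## Interface

Orientations are given as a unit quaternion [x, y, z, w].
In Python, from cell import arm gives the robot as it stands. The module is installed in compiled form; this text tells all that it offers.
- The arm moves only by the tool move_arm, never from a script. Its argument "increments" is a list of rows, each a list of 7 numbers: the turn, a rotation vector about the tool's x, y, z in degrees, then the shift along the tool's x, y, z in m, then the opening, from -1 (shut) to 1 (fully open). A call has 1 to 5 rows; each row is the pose to reach, as a shift and turn from the pose commanded when the call began, along the tool's axes at that moment; what a row does not reach only later rows make up. A row lasts 1/12 s, in which the tool goes at most 41.7 mm and 7.16 degrees, less where a joint would pass 70% of its speed; a pose out of reach is approached as far as the arm can. A call with a gripper value outside its range is refused whole. The fingers move at their own pace and stop on an object; "grip_force" is the grip in N (left out, the last holds). Time passes only in rows, so rows that repeat a pose let the fingers close. It gives the time, the measured TCP pose, the force and the opening at its end, in the units of the state.
- arm.get_obs(): the state, without advancing time (a new reading comes with each control period).
- arm.read_camera(name): name is "scene" or "top" or "wrist"; returns (picture, depth): 420x560x3 uint8, red, green, blue; 420x560 float32, mm along the optical axis (not along the pixel's ray), 0 where there is no reading.
- arm.get_calibration(name): a dict with "fx", "fy", "cx", "cy" (pixels), "R" (3x3) and "t" (3): a world point X has camera coordinates R X + t; the wrist camera has in their place "tool_from_camera" (4x4, takes a point from camera to tool coordinates, whose origin is the TCP and whose axes are the flange's). Camera axes: x right, y down, z forward; pixel columns grow to the right and rows downward; lengths in mm; the calibration is good to about 2 mm. A picture is of the moment at which its call begins: read the wrist's pose just before it. get_calibration takes no time and is no camera call.
- arm.job_done(): hands the job in, once; it reports no verdict.
The state is a dict: "time": time; "qpos": joint angles; "qd": joint speeds; "effort": joint torques, N m; "eef_pos": TCP position; "tcp_rot": TCP orientation; "contact_force": force on the tool from outside, world axes, zero at the start; "moment": the same for the moment, N m; "opening": finger opening in mm.
Only numpy, scipy, OpenCV 4.12 (cv2) and the standard library are available. Lean on these libraries where they do the work, as an engineer would, in place of code of your own. Each camera call takes 0.05 s, during which the arm holds its last target. There are 200 camera calls.

## Task

First slide the draining rack's stop bar fully home towards the rest bar. Then take the taller white panel out of the holder, lower it gently (hold it until it stands, do not drop it) with its lower edge on the rack's base close behind the stop bar and between the two end blocks, and lean its face squarely back on the rest bar, so that it stays there at about 25 degrees from upright without sliding when you let go. Leave the shorter panel and everything else on the bench where they are.

Things in the scene. Friction and masses are not known exactly. Their poses are not given: they have to be found in the camera images.
- tall_panel: the taller white plastic panel, a plain flat board 8 mm thick (its x), 140 mm wide (its y), 180 mm tall (its z), 0.18 to 0.37 kg. Starts standing on its lower edge in one of the holder's two slots (which one varies). Origin: centre of the lower edge face. Both faces are alike.
- rack: fixed aluminium draining rack. Origin: on the table; x points away from the robot (turned by up to 0.3 rad), z up. Base plate top at z = 12 mm, from x = -90 to +110 mm, 210 mm wide in y. Two end blocks (16 mm square, tops at z = 30 mm) at x = -10 to +6 mm, y = +-92 mm leave 168 mm between them. Carries the rest bar and the sliding stop bar.
- rest_bar (a point): middle of the rack's round steel rest bar, 10 mm thick, along the rack's y at rack x = -55 mm, z = 115 mm, on two posts at y = +-95 mm that end at the bar. A panel with its lower edge on the base against the stop (fully home) and its face on this bar, top tipped towards the rack's -x (robot's side), leans 25 degrees from upright.
- stop (a joint): position in m of the rack's dark stop bar, sliding along the rack's x: 0 = fully home (nearest the rest bar, at a hard end), 0.06 = farthest out towards +x. Stays where it is left; takes about 3 N to slide. Bar 20 mm (x) by 200 mm (y), top at z = 28 mm; its face towards the rest bar lies at rack x = 6 mm + joint value.
- knob_top (a point): top centre of the stop bar's upright round knob, 16 mm thick, standing from the bar's top (28 mm above the table) up to 81 mm above the table, at rack x = 18 mm + joint value, y = 0. Pull or push it to slide the stop.
- holder: fixed grey holder, 160 x 160 mm. Origin: on the table under its centre; x points away from the robot (turned by up to 0.3 rad). Two slots along y at x = -50 and +50 mm, 12 mm wide, floor 12 mm and rib tops 42 mm above the table.
- short_panel: the shorter white panel, 8 x 140 x 120 mm tall, otherwise like the tall one, in the other slot; bystander. Origin: centre of its lower edge.
- mouse: black computer mouse 105 x 58 x 34 mm, bystander. Origin: centre of its underside.
- jar: small closed jar, 48 mm across, 60 mm high, bystander. Origin: centre of its underside.
- beaker: glass beaker, 76 mm across, 100 mm high, bystander. Origin: centre of its underside.
- reagent_bottle: amber bottle, 70 mm across, 160 mm high, bystander. Origin: centre of its underside.
- spatula: lab spatula 190 mm long lying flat, bystander. Origin: on the underside.
- sample_box: closed cardboard box 110 x 80 x 45 mm, bystander. Origin: centre of its underside.
Mind the look-alikes: they are no part of the job. Leave any purple or yellow look-alike of the tall_panel alone.

How it is judged:
By the outcome, as a careful person would: the job done as asked, in the order asked, and still so for the second after the job is handed in, with the robot touching nothing.
It also fails if it takes over 54 s, if anything falls off the work surface, if the arm or the gripper's body presses on something with over 40 N, if the wrist force passes 120 N, or if a joint passes its speed limit or range.

## Working session

There is one attempt and no reset: what is moved stays moved. The work goes in short steps, Python scripts to look and compute and a tool call to move; the robot and the scene stay as the last step left them, time stands still between calls to the robot, and variables do not carry over. Pictures are saved under pics/ and viewed, about 8 in all and at most 12, crops included, and the job is handed in when it is done.

Besides the shell and the picture viewer there is one more tool, called after ">>>" as name(argument=value, ...) on one line, values as JSON. move_arm: Moves the arm, as the interface text tells. Its arguments: {"type":"object","properties":{"increments":{"type":"array"},"grip_force":{"type":"number"}},"required":["increments"]}

```bash
mkdir -p pics
python3 - <<'E'
from cell import arm
import cv2,numpy as np
o=arm.get_obs(); print(o)
for n in("scene","top"):
    p,d=arm.read_camera(n); cv2.imwrite(f"pics/{n}0.png",p[...,::-1]); np.savez(f"{n}0.npz",p=p,d=d)
    print(n,arm.get_calibration(n))
print(arm.get_calibration("wrist"))
a=cv2.imread("pics/scene0.png")
E
```

```text
{'time': 0.0, 'qpos': array([ 1.20257594e+00,  2.77188535e-01, -2.79051828e-02,  1.26798768e+00,
        1.72469340e-05,  1.46739744e+00]), 'qd': array([ 0.00026701, -0.00037281, -0.00062002,  0.00127428,  0.00165794,
        0.00048426]), 'effort': array([-1.54559471e-04, -4.45510554e+01,  2.95204371e+01,  1.64791237e-02,
        6.91613423e-05, -2.43162845e-06]), 'eef_pos': array([163.30597983, 602.47558249, 230.11376433]), 'tcp_rot': array([ 1.32024092e-01,  9.91245849e-01, -1.10890338e-03, -2.75316117e-04]), 'contact_force': array([0.0768213 , 0.87828717, 0.17964944]), 'moment': array([0.00645518, 0.00055072, 0.02864488]), 'opening': 85.19926276825974}
scene {'fx': 398.80282525631173, 'fy': 398.80282525631173, 'cx': 276.63404547254714, 'cy': 204.78343089713644, 'R': array([[-0.05011819,  0.99873849,  0.00309895],
       [ 0.73089261,  0.03879154, -0.68138917],
       [-0.6806498 , -0.03188499, -0.73191474]]), 't': array([  20.46849224, -306.72211357, 1529.06810025])}
top {'fx': 459.332957837, 'fy': 459.332957837, 'cx': 283.24748609170376, 'cy': 207.91986723900226, 'R': array([[ 0.03006869, -0.99954573, -0.00205044],
       [-0.98943521, -0.02947335, -0.14194819],
       [ 0.14182328,  0.00629697, -0.98987196]]), 't': array([ -13.15246239,  518.4470049 , 1235.55524464])}
{'fx': 295.988846123826, 'fy': 295.988846123826, 'cx': 277.3003738198475, 'cy': 207.1172599661465, 'tool_from_camera': array([[-2.13105842e-04, -9.50555558e-01, -3.10554481e-01,
         8.02720781e+01],
       [ 9.99997368e-01, -9.12005122e-04,  2.10528682e-03,
        -7.36026471e-01],
       [-2.28441937e-03, -3.10553215e-01,  9.50553250e-01,
        -1.41819286e+02],
       [ 0.00000000e+00,  0.00000000e+00,  0.00000000e+00,
         1.00000000e+00]])}
```

View pics/scene0.png

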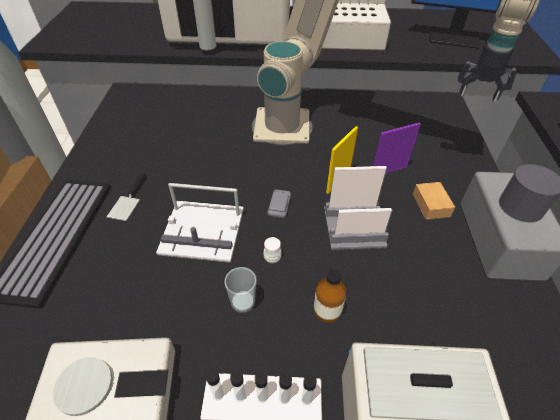

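View pics/top0.png

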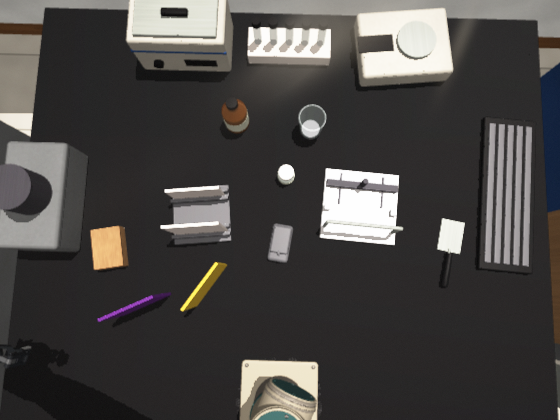

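The scene picture shows these candidates for the tall panel. The tall white one (357,188) is in the robot-side slot and the short white one (362,221) in the far slot. The yellow (342,160) and purple (396,150) boards are look-alikes. I choose the one at (357,188). The rack is at (202,230) with its knob at (194,233) and the stop partly out.

```bash
cat > h.py <<'E'
import numpy as np,cv2
from cell import arm
def cloud(p,d,n,o=None):
    c=arm.get_calibration(n); v,u=np.indices(d.shape)
    C=np.stack([(u-c['cx'])/c['fx']*d,(v-c['cy'])/c['fy']*d,d],-1)
    if n=="wrist":
        from scipy.spatial.transform import Rotation as R
        T=c['tool_from_camera']; W=(C@T[:3,:3].T+T[:3,3])@R.from_quat(o['tcp_rot']).as_matrix().T+o['eef_pos']
    else: W=(C-c['t'])@c['R']
    W[d<=0]=np.nan
    return W
E
python3 - <<'E'
from h import *
for n in("scene","top"):
    f=np.load(n+"0.npz");W=cloud(f['p'],f['d'],n)
    x,y,z=W[...,0],W[...,1],W[...,2]
    rackR=(x>250)&(x<620)&(y>-330)&(y<-60); hol=(x>300)&(x<640)&(y>60)&(y<320)
    def rect(m,t):
        P=W[m][:,:2].astype(np.float32)
        if len(P)<8: print(n,t,len(P));return
        print(n,t,len(P),cv2.minAreaRect(P),'med z',np.median(z[m]).round(1),'mean',P.mean(0).round(1))
    rect(rackR&(z>7)&(z<17),'rack base')
    rect(rackR&(z>106)&(z<130),'restbar')
    rect(rackR&(z>60)&(z<90)&(x>430),'knob')
    rect(rackR&(z>23)&(z<34)&(x>430),'stop')
    rect(hol&(z>36)&(z<48),'ribs'); rect(hol&(z>6)&(z<48),'holder')
    rect(hol&(z>180)&(z<205),'tall top'); rect(hol&(z>122)&(z<142)&(x>460),'short top')
    rect(hol&(z>60)&(z<205)&(x<460)&(x>350),'tall all')
    print(n,'table z',np.nanmedian(z[(x>200)&(x<700)&(abs(y)<400)&(abs(z)<10)]))
E
```

```text
scene rack base 2753 ((528.2572021484375, -213.27403259277344), (211.07489013671875, 193.83433532714844), 86.33847045898438) med z 12.3 mean [ 523.5 -212.7]
scene restbar 251 ((470.0616760253906, -209.152099609375), (196.96006774902344, 11.8360595703125), 86.53834533691406) med z 118.3 mean [ 471.3 -207.9]
scene knob 99 ((534.5186157226562, -213.8439483642578), (198.9794921875, 133.4391326904297), 85.86257934570312) med z 76.6 mean [ 532.  -213.5]
scene stop 532 ((536.7955932617188, -214.04876708984375), (200.5391082763672, 132.08375549316406), 86.64579772949219) med z 28.0 mean [ 580.9 -215.9]
scene ribs 622 ((453.372802734375, 228.54293823242188), (224.9296112060547, 160.81674194335938), 5.391631126403809) med z 42.1 mean [510.1 226.9]
scene holder 1492 ((449.60955810546875, 213.06234741210938), (297.99920654296875, 189.505615234375), 20.407379150390625) med z 29.6 mean [525.5 220.2]
scene tall top 301 ((409.8519287109375, 197.8662872314453), (175.32388305664062, 122.23941802978516), 36.7496223449707) med z 188.4 mean [441.1 221.6]
scene short top 247 ((536.6022338867188, 216.51617
[... 955 characters left out ...]
5, 161.00238037109375), 6.828996181488037) med z 41.4 mean [488.4 224.1]
top holder 2394 ((470.32708740234375, 189.55996704101562), (337.263916015625, 253.19532775878906), 1.4790433645248413) med z 13.1 mean [488.1 224.4]
top tall top 250 ((376.6712341308594, 219.57508850097656), (155.05508422851562, 138.8643341064453), 5.948440074920654) med z 190.5 mean [433.9 220.5]
top short top 195 ((549.081787109375, 239.304931640625), (9.58590316772461, 138.34739685058594), 5.752914905548096) med z 131.3 mean [548.2 240.1]
top tall all 566 ((404.41552734375, 225.87997436523438), (109.92810821533203, 139.82443237304688), 0.5074019432067871) med z 164.1 mean [439.1 217.8]
top table z -0.2767675561168986
```

Run:
```python
from h import *
def fit(P):
    for _ in range(4):
        c=np.median(P,0); P=P[np.linalg.norm(P-P.mean(0),axis=1)<130]
        l=cv2.fitLine(P.astype(np.float32),cv2.DIST_HUBER,0,.01,.01).ravel(); dv=l[:2]*np.sign(l[1]); nrm=np.array([dv[1],-dv[0]])
        r=(P-l[2:])@nrm; P=P[abs(r)<12]
    s=P@dv; m=(np.percentile(s,.5)+np.percentile(s,99.5))/2; n=np.median(P@nrm)
    return (dv*m+nrm*n).round(1),np.degrees(np.arctan2(-dv[0],dv[1])).round(2),'len',np.ptp(s).round(1),'w',np.percentile(P@nrm-n,[2,98]).round(1)
for n in("scene","top"):
    f=np.load(n+"0.npz");W=cloud(f['p'],f['d'],n)
    x,y,z=W[...,0],W[...,1],W[...,2]; rk=(y>-330)&(y<-60); ho=(y>120)&(y<320)
    for t,m in dict(bar=rk&(z>112)&(z<125)&(x>440)&(x<500),stop=rk&(z>24)&(z<32)&(x>560)&(x<605),tall=ho&(z>186)&(z<196)&(x>415)&(x<465),
        tallmid=ho&(z>70)&(z<180)&(x>415)&(x<465),short=ho&(z>126)&(z<136)&(x>515)&(x<580),rib=ho&(z>38)&(z<45)&(x>415)&(x<580)).items():
        print(n,t,m.sum(),*fit(W[m][:,:2]))
    k=rk&(z>65)&(z<86)&(x>550)&(x<620)&(abs(y+216)<25); K=W[k]; print('knob',len(K),K.mean(0).round(1),K.min(0).round(1),K.max(0).round(1))
    for t,b in dict(mouse=(330,520,-80,40),jar=(520,620,-80,40),beaker=(600,760,-140,30),bottle=(600,800,60,250),yellow=(220,420,120,330)).items():
        m=(x>b[0])&(x<b[1])&(y>b[2])&(y<b[3])&(z>12); P=W[m]; print(t,P.min(0).round(0),P.max(0).round(0))
```

```text
scene bar 233 [ 471.7 -208.9] -4.02 len 197.0 w [-6.2  3.6]
scene stop 421 [ 592.2 -217.5] -2.92 len 199.9 w [-10.8   9.4]
scene tall 186 [450.  225.9] 5.56 len 139.7 w [-6.7  3.9]
scene tallmid 1372 [451.1 226.4] 5.46 len 140.5 w [-3.2  3. ]
scene short 197 [549.1 240.1] 5.83 len 140.2 w [-6.5  3.4]
scene rib 486 [502.7 219.5] -40.43 len 190.5 w [-10.3  10. ]
knob 39 [ 595.1 -216.6   77.1] [ 584.2 -224.6   65.1] [ 601.1 -210.5   83.8]
mouse [369. -27.  12.] [480.  39.  39.]
jar [595. -27.  21.] [620.  20.  64.]
beaker [ 601. -140.   12.] [760.  20. 103.]
bottle [746. 109.  12.] [800. 177. 165.]
yellow [244. 155.  13.] [364. 330. 184.]
top bar 295 [ 470.8 -207.9] -4.05 len 199.3 w [-4.4  5.1]
top stop 408 [ 591.7 -216.7] -3.47 len 197.6 w [-9.  10.1]
top tall 197 [449.6 226.7] 5.4 len 138.8 w [-3.9  4.3]
top tallmid 271 [446.1 225.5] 5.68 len 139.9 w [-0.5  4.3]
top short 175 [548.5 239.8] 5.46 len 137.3 w [-3.9  4.4]
top rib 440 [498.5 218.1] 53.24 len 187.5 w [-10.8  11. ]
knob 35 [ 593.7 -216.2   78.8] [ 586.7 -224.4   65.6] [ 600.1 -209.9   85.9]
mouse [370. -24.  13.] [479.  39.  41.]
jar [593. -25.  13.] [620.  20.  66.]
beaker [ 600. -139.   12.] [759.  21. 105.]
bottle [738. 109.  13.] [799. 177. 166.]
yellow [245. 155.  12.] [420. 330. 185.]
```

```bash
cat >> h.py <<'E'
from scipy.spatial.transform import Rotation as R, Slerp
YR=np.radians(-3.9); EX=np.array([np.cos(YR),np.sin(YR),0]); EY=np.array([-np.sin(YR),np.cos(YR),0]); EZ=np.array([0,0,1.])
BAR=np.array([471.0,-208.4,0]); ORG=BAR+55*EX
def rk(x,y,z): return ORG+x*EX+y*EY+z*EZ
def rot(yawdeg,tilt=0):
    a,t=np.radians(yawdeg),np.radians(tilt); ex=np.array([np.cos(a),np.sin(a),0]); ey=np.array([-np.sin(a),np.cos(a),0])
    u=-np.sin(t)*ex+np.cos(t)*EZ; n=np.cos(t)*ex+np.sin(t)*EZ
    return R.from_matrix(np.c_[ey,n,-u])
def plan(wps):
    "wps: list of (pos,Rot,ncalls) -> tool-frame increments per call, ideal following"
    o=arm.get_obs(); p=o['eef_pos']; r=R.from_quat(o['tcp_rot'])
    print('t',round(o['time'],2),'p',p.round(1),'F',o['contact_force'].round(1),'op',round(o['opening'],1))
    for P,Q,n in wps:
        s=Slerp([0,1],R.concatenate([r,Q])); p0=p
        for k in range(1,n+1):
            pk=p0+(P-p0)*k/n; rk_=s(k/n)
            print((r.inv()*rk_).as_rotvec(degrees=True).round(2).tolist(),(r.inv().apply(pk-p)/1000).round(4).tolist()); p,r=pk,rk_
E
python3 - <<'E'
from h import *
k=rk(68,0,0); print(k)
plan([(np.array([k[0],k[1],250]),rot(-3.9),5),(np.array([k[0],k[1],130]),rot(-3.9),1)])
E
```

```text
[ 593.7151663  -216.76588075    0.        ]
t 0.1 p [163.3 602.6 230.2] F [-0.1  0.  -0.1] op 85.9
[-0.02, 0.01, 15.75] [-0.126, -0.1356, -0.0037]
[-0.02, 0.01, 15.75] [-0.158, -0.0964, -0.0038]
[-0.02, 0.01, 15.75] [-0.1783, -0.0499, -0.0039]
[-0.02, 0.01, 15.75] [-0.1851, 0.0004, -0.0039]
[-0.02, 0.01, 15.75] [-0.178, 0.0506, -0.0039]
[0.0, -0.0, -0.0] [0.0, -0.0, 0.12]
```

>>> move_arm(increments=[[0,0,15.75,-0.126,-0.1356,-0.02,1],[0,0,15.75,-0.126,-0.1356,-0.02,1],[0,0,15.75,-0.126,-0.1356,-0.02,1],[0,0,15.75,-0.126,-0.1356,-0.02,1],[0,0,15.75,-0.126,-0.1356,-0.02,1]])

```text
time: 0.52
eef_pos: [250.4, 435.6, 251.2]
tcp_rot: [0.268, 0.964, -0.001, 0.0]
contact_force: [-0.4, -0.8, 0.1]
opening: 85.5
```

>>> move_arm(increments=[[0,0,15.75,-0.158,-0.0964,0,1],[0,0,15.75,-0.158,-0.0964,0,1],[0,0,15.75,-0.158,-0.0964,0,1],[0,0,15.75,-0.158,-0.0964,0,1],[0,0,15.75,-0.158,-0.0964,0,1]])

```text
time: 0.93
eef_pos: [336.4, 271.9, 250.9]
tcp_rot: [0.398, 0.918, -0.001, 0.0]
contact_force: [0.8, -0.0, -1.1]
opening: 85.4
```

>>> move_arm(increments=[[0,0,15.75,-0.178,-0.05,0,1],[0,0,15.75,-0.178,-0.05,0,1],[0,0,15.75,-0.178,-0.05,0,1],[0,0,15.75,-0.178,-0.05,0,1],[0,0,15.75,-0.178,-0.05,0,1]])

```text
time: 1.35
eef_pos: [422.9, 108.1, 251.2]
tcp_rot: [0.52, 0.854, -0.0, 0.001]
contact_force: [0.1, 0.8, 0.0]
opening: 85.1
```

>>> move_arm(increments=[[0,0,15.75,-0.185,0,0,1],[0,0,15.75,-0.185,0,0,1],[0,0,15.75,-0.185,0,0,1],[0,0,15.75,-0.185,0,0,1],[0,0,15.75,-0.185,0,0,1]])

```text
time: 1.77
eef_pos: [509.0, -56.5, 250.9]
tcp_rot: [0.632, 0.775, -0.0, 0.001]
contact_force: [-0.0, -0.1, -0.4]
opening: 85.5
```

>>> move_arm(increments=[[0,0,15.75,-0.178,0.05,0,1],[0,0,15.75,-0.178,0.05,0,1],[0,0,15.75,-0.178,0.05,0,1],[0,0,15.75,-0.178,0.05,0,1],[0,0,15.75,-0.178,0.05,0,1]])

```text
time: 2.18
eef_pos: [594.2, -220.9, 250.3]
tcp_rot: [0.732, 0.681, -0.0, 0.001]
contact_force: [1.0, -0.1, -0.8]
opening: 85.2
```

Run:
```python
from h import *
o=arm.get_obs(); p,d=arm.read_camera("wrist"); W=cloud(p,d,"wrist",o); cv2.imwrite("pics/w1.png",p[...,::-1])
L=(W-ORG)@np.c_[EX,EY,EZ]; x,y,z=L[...,0],L[...,1],L[...,2]
K=L[(z>70)&(z<86)&(abs(x-68)<25)&(abs(y)<25)]; print('knob',len(K),K.mean(0),K.min(0),K.max(0))
B=L[(z>110)&(z<125)&(abs(x+55)<20)&(abs(y)<80)]; print('bar',len(B),np.median(B,0) if len(B) else '', np.polyfit(B[:,1],B[:,0],1) if len(B) else '')
S=L[(z>25)&(z<31)&(x>40)&(x<90)&(abs(y)<110)]; print('stop',len(S),S.min(0),S.max(0))
plan([(rk(68,0,130),rot(-3.9),1),(rk(68,0,45),rot(-3.9),1)])
```

```text
knob 184 [64.82007778  0.30325838 79.15423269] [57.13933214 -8.62222894 70.12940947] [72.41862668  7.2303655  82.12848478]
bar 1845 [-57.04669715  10.36474785 118.14739561] [ 1.75395861e-03 -5.74537746e+01]
stop 2218 [ 52.6890431  -99.57253961  25.05556922] [73.0351479  98.93620891 30.7624518 ]
t 2.23 p [ 595.  -222.3  250. ] F [ 2.1 -2.7 -0.5] op 85.6
[0.09, 0.15, -0.27] [0.0057, -0.0019, 0.1199]
[-0.0, -0.0, 0.0] [-0.0, 0.0, 0.085]
```

View pics/w1.png

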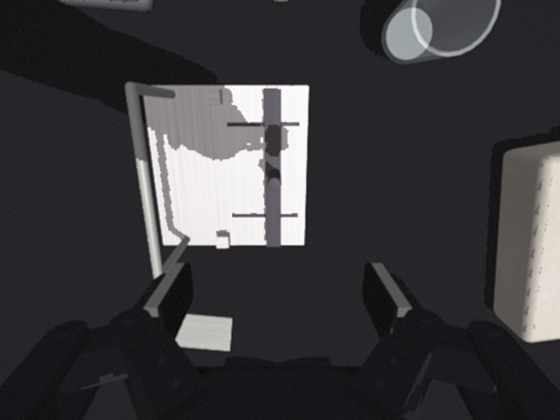

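The wrist view shows the rack square to the tool, with the knob at (274,183) and the stop and rest bar where expected, within 2–3 mm. I'll lower over the knob.

>>> move_arm(increments=[[0,0,0,0.0057,-0.003,0.12,1],[0,0,0,0.0057,-0.003,0.12,1],[0,0,0,0.0057,-0.003,0.12,1],[0,0,0,0.0057,-0.003,0.12,1],[0,0,0,0.0057,-0.003,0.12,1]])

```text
time: 2.65
eef_pos: [587.3, -208.9, 128.7]
tcp_rot: [0.731, 0.683, -0.001, -0.003]
contact_force: [0.7, 0.4, 0.9]
opening: 85.4
```

>>> move_arm(increments=[[0,0,0,0,0,0.085,1],[0,0,0,0,0,0.085,1],[0,0,0,0,0,0.085,1],[0,0,0,0,0,0.085,1],[0,0,0,0,0,0.085,1]])

```text
time: 3.07
eef_pos: [592.4, -211.4, 49.7]
tcp_rot: [0.731, 0.683, 0.001, 0.002]
contact_force: [1.0, 0.8, -0.0]
opening: 85.2
```

>>> move_arm(increments=[[0,0,0,0,0,0,-1],[0,0,0,0,0,0,-1],[0,0,0,0,0,0,-1],[0,0,0,0,0,0,-1],[0,0,0,0,0,0,-1]], grip_force=25)

```text
time: 3.48
eef_pos: [590.4, -210.6, 47.2]
tcp_rot: [0.731, 0.683, 0.0, 0.001]
contact_force: [-0.7, -0.2, 0.7]
opening: 25.6
```

>>> move_arm(increments=[[0,0,0,0,0,0,-1],[0,0,0,0,0,0,-1],[0,0,0,0,0,0,-1],[0,0,0,0,0,0,-1],[0,0,0,0,0,0,-1]])

```text
time: 3.9
eef_pos: [590.3, -210.5, 46.9]
tcp_rot: [0.731, 0.683, 0.0, 0.0]
contact_force: [-0.5, 0.9, 5.3]
opening: 15.3
```

>>> move_arm(increments=[[0,0,0,0,-0.006,0,-1],[0,0,0,0,-0.014,0,-1],[0,0,0,0,-0.023,0,-1],[0,0,0,0,-0.032,0,-1],[0,0,0,0,-0.038,0,-1]])

```text
time: 4.32
eef_pos: [551.3, -207.8, 46.9]
tcp_rot: [0.731, 0.682, 0.0, 0.0]
contact_force: [3.6, 0.5, 5.4]
opening: 15.3
```

>>> move_arm(increments=[[0,0,0,0,-0.002,0,-1],[0,0,0,0,-0.004,0,-1],[0,0,0,0,-0.006,0,-1],[0,0,0,0,-0.008,0,-1],[0,0,0,0,-0.009,0,-1]])

```text
time: 4.73
eef_pos: [542.5, -207.1, 46.9]
tcp_rot: [0.731, 0.682, 0.0, 0.0]
contact_force: [3.4, 1.3, 5.2]
opening: 15.3
```

>>> move_arm(increments=[[0,0,0,0,-0.001,0,-1],[0,0,0,0,-0.002,0,-1],[0,0,0,0,-0.003,0,-1],[0,0,0,0,-0.003,0,-1]])

```text
time: 5.07
eef_pos: [540.6, -207.0, 46.9]
tcp_rot: [0.731, 0.683, 0.001, 0.001]
contact_force: [5.9, 2.2, 3.5]
opening: 14.9
```

>>> move_arm(increments=[[0,0,0,0,-0.001,0,-1],[0,0,0,0,-0.002,0,-1],[0,0,0,0,-0.003,0,-1],[0,0,0,0,-0.003,0,-1]])

```text
time: 5.4
eef_pos: [540.6, -207.0, 47.0]
tcp_rot: [0.731, 0.683, 0.003, 0.003]
contact_force: [12.7, 1.5, -2.5]
opening: 15.3
```

>>> move_arm(increments=[[0,0,0,0,0.005,0,-1],[0,0,0,0,0.005,0,0],[0,0,0,0,0.005,0,0],[0,0,0,0,0.005,0,0],[0,0,0,0,0.005,0,0]])

```text
time: 5.82
eef_pos: [540.0, -206.6, 45.2]
tcp_rot: [0.731, 0.682, -0.001, -0.001]
contact_force: [-1.4, -0.6, -0.5]
opening: 43.0
```

>>> move_arm(increments=[[0,0,0,0,0.005,-0.16,0],[0,0,0,0,0.005,-0.16,0],[0,0,0,0,0.005,-0.16,0],[0,0,0,0,0.005,-0.16,0],[0,0,0,0,0.005,-0.16,0]])

```text
time: 6.23
eef_pos: [551.3, -209.9, 214.9]
tcp_rot: [0.731, 0.682, 0.002, 0.007]
contact_force: [1.6, -0.9, 0.5]
opening: 42.7
```

```bash
sed -i 's/^BAR=.*/ORG=np.array([522.5,-212.0,0])/' h.py
python3 - <<'E'
from h import *
for n in ("scene","top"):
    p,d=arm.read_camera(n);W=cloud(p,d,n);L=(W-ORG)@np.c_[EX,EY,EZ]; x,y,z=L[...,0],L[...,1],L[...,2]
    S=L[(z>24)&(z<32)&(x>-5)&(x<100)&(abs(y)<80)&(abs(y)>15)]; print(n,'stop x',len(S),np.percentile(S[:,0],[1,50,99]),S[:,1].min())
    B=L[(z>112)&(z<125)&(abs(x+53)<20)&(abs(y)<80)]; print('bar x',len(B),np.median(B,0))
q=rot(5.5)
plan([(np.array([520,0,270]),rot(1),1),(np.array([447,226,275]),q,1)])
E
```

```text
scene stop x 271 [ 7.5890601  19.9018863  29.96426414] -79.79275950841546
bar x 153 [-51.31216786  14.97673052 118.2087936 ]
top stop x 119 [10.14388778 20.16466602 29.7623966 ] 25.12125283171666
bar x 18 [-50.93488931  73.41496251 117.96655412]
t 6.33 p [ 547.8 -208.1  208.2] F [-0.5 -0.2  0.3] op 42.5
[0.18, 0.11, -4.93] [0.2056, -0.0418, -0.0623]
[0.0, -0.0, -4.5] [0.2272, -0.069, -0.005]
```

>>> move_arm(increments=[[0,0,-4.9,0.2,-0.042,-0.062,0],[0,0,-4.9,0.2,-0.042,-0.062,0],[0,0,-4.9,0.2,-0.042,-0.062,0],[0,0,-4.9,0.2,-0.042,-0.062,1],[0,0,-4.9,0.2,-0.042,-0.062,1]])

```text
time: 6.75
eef_pos: [516.9, -8.4, 264.4]
tcp_rot: [0.701, 0.713, -0.002, -0.002]
contact_force: [1.6, 1.1, 0.0]
opening: 65.7
```

>>> move_arm(increments=[[0,0,-4.5,0.11,-0.035,-0.005,1],[0,0,-4.5,0.11,-0.035,-0.005,1],[0,0,-4.5,0.11,-0.035,-0.005,1],[0,0,-4.5,0.11,-0.035,-0.005,1],[0,0,-4.5,0.11,-0.035,-0.005,1]])

```text
time: 7.17
eef_pos: [480.4, 100.6, 269.4]
tcp_rot: [0.671, 0.741, -0.002, -0.001]
contact_force: [0.3, -0.3, -0.3]
opening: 85.4
```

>>> move_arm(increments=[[0,0,0,0,0,0,1],[0,0,0,0,0,0,1],[0,0,0,0,0,0,1]])

```text
time: 7.42
eef_pos: [482.6, 98.2, 270.9]
tcp_rot: [0.673, 0.739, -0.001, -0.0]
contact_force: [-0.1, 0.7, -0.0]
opening: 85.5
```

Run:
```python
from h import *
o=arm.get_obs(); p,d=arm.read_camera("wrist"); W=cloud(p,d,"wrist",o); cv2.imwrite("pics/w2.png",p[...,::-1])
x,y,z=W[...,0],W[...,1],W[...,2]
for a,b in((183,200),(80,180)):
    m=(z>a)&(z<b)&(abs(x-449)<22)&(abs(y-226)<90); P=W[m]
    if len(P)>10: print(a,len(P),P.mean(0).round(1),np.percentile(P[:,0],[2,50,98]).round(1),P[:,1].min(),P[:,1].max(),np.degrees(np.polyfit(P[:,1],P[:,0],1)[0]))
q=rot(5.5); c=np.array([447,226,0])
plan([(c+[0,0,275],q,1),(c+[0,0,153],q,1)])
```

```text
183 1706 [448.7 203.  190.9] [442.2 448.7 455.4] 158.0614267677563 243.90161259877266 -5.548102355477164
80 1096 [451.5 212.3 136.2] [446.4 451.3 456.5] 158.4187356894965 273.1206988057483 -5.5764609499426925
t 7.47 p [482.8  98.3 271.2] F [-0.2  0.9  0.4] op 85.5
[-0.06, 0.01, -0.14] [0.1305, -0.0237, -0.0038]
[-0.0, -0.0, 0.0] [-0.0, 0.0, 0.122]
```

View pics/w2.png

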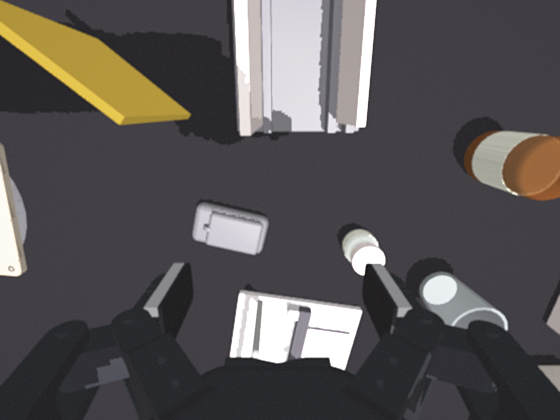

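The wrist view confirms the choice. The taller white panel's edge runs up at (240,60) beside the short one at (370,60), and yellow is separate at (90,70). The wrist places its centre at about (446.5, 227), agreeing with the other cameras.

>>> move_arm(increments=[[0,0,-0.1,0.1315,-0.024,-0.004,1],[0,0,-0.1,0.1315,-0.024,-0.004,1],[0,0,-0.1,0.1315,-0.024,-0.004,1],[0,0,-0.1,0.1315,-0.024,-0.004,1],[0,0,-0.1,0.1315,-0.024,-0.004,1]])

```text
time: 7.88
eef_pos: [445.9, 229.5, 275.8]
tcp_rot: [0.671, 0.742, 0.0, -0.0]
contact_force: [-0.8, -0.6, -0.1]
opening: 85.2
```

>>> move_arm(increments=[[0,0,0,0,0,0.06,1],[0,0,0,0,0,0.08,1],[0,0,0,0,0,0.1,1],[0,0,0,0,0,0.122,1],[0,0,0,0,0,0.122,1]])

```text
time: 8.3
eef_pos: [443.1, 224.9, 148.9]
tcp_rot: [0.673, 0.74, -0.004, -0.002]
contact_force: [-0.4, -0.7, -0.0]
opening: 85.2
```

>>> move_arm(increments=[[0,0,0,0,0,0,1],[0,0,0,0,0,0,1]])

```text
time: 8.47
eef_pos: [447.6, 227.3, 155.0]
tcp_rot: [0.672, 0.74, 0.001, 0.001]
contact_force: [0.7, 0.3, 0.4]
opening: 85.0
```

Run:
```python
from h import *
plan([(np.array([446.5,227,153]),rot(5.5),1)])
```

```text
t 8.47 p [447.6 227.3 155. ] F [0.7 0.3 0.4] op 85.0
[0.1, -0.0, -0.02] [-0.0002, -0.0011, 0.002]
```

Good. I'll grip and then lift.

>>> move_arm(increments=[[0,0,0,0,-0.001,0.001,-1],[0,0,0,0,-0.001,0.001,-1],[0,0,0,0,-0.001,0.001,-1],[0,0,0,0,-0.001,0.001,-1],[0,0,0,0,-0.001,0.001,-1]], grip_force=50)

```text
time: 8.88
eef_pos: [445.5, 228.1, 153.4]
tcp_rot: [0.672, 0.741, 0.0, 0.0]
contact_force: [-0.7, 0.6, 0.6]
opening: 25.4
```

>>> move_arm(increments=[[0,0,0,0,0,0,-1],[0,0,0,0,0,0,-1],[0,0,0,0,0,0,-1],[0,0,0,0,0,0,-1],[0,0,0,0,0,0,-1]])

```text
time: 9.3
eef_pos: [445.6, 228.1, 153.1]
tcp_rot: [0.672, 0.741, 0.0, 0.0]
contact_force: [0.5, -0.3, 2.4]
opening: 7.4
```

>>> move_arm(increments=[[0,0,0,0,0,-0.01,-1],[0,0,0,0,0,-0.02,-1],[0,0,0,0,0,-0.03,-1],[0,0,0,0,0,-0.04,-1],[0,0,0,0,0,-0.05,-1]])

```text
time: 9.72
eef_pos: [444.8, 227.8, 203.9]
tcp_rot: [0.672, 0.741, -0.0, -0.0]
contact_force: [0.6, 0.6, -2.9]
opening: 7.4
```

>>> move_arm(increments=[[0,0,0,0,0,-0.02,-1],[0,0,0,0,0,-0.04,-1],[0,0,0,0,0,-0.06,-1],[0,0,0,0,0,-0.08,-1],[0,0,0,0,0,-0.09,-1]])

```text
time: 10.13
eef_pos: [446.1, 228.3, 296.3]
tcp_rot: [0.672, 0.741, 0.002, 0.001]
contact_force: [1.4, -0.3, -3.1]
opening: 7.1
```

```bash
cat >> h.py <<'E'
S=141.
def tcp(px,pz,th,y=0): # panel lower-edge-centre at rack x=px,z=pz, tilt th
    t=np.radians(th); return rk(px-S*np.sin(t),y,pz+S*np.cos(t))
E
python3 - <<'E'
from h import *
plan([(tcp(-6,157,15,1),rot(-3.9,15),4)])
E
```

```text
t 10.13 p [446.1 228.3 296.3] F [ 1.4 -0.3 -3.1] op 7.1
[-3.69, -0.33, 2.35] [-0.1094, -0.0021, 0.0006]
[-3.69, -0.33, 2.35] [-0.1094, 0.0023, 0.0013]
[-3.69, -0.33, 2.35] [-0.1092, 0.0067, 0.0022]
[-3.69, -0.33, 2.35] [-0.1088, 0.011, 0.0034]
```

>>> move_arm(increments=[[-0.7,0,0.5,-0.015,0,0,-1],[-1.5,-0.1,0.9,-0.035,0,0,-1],[-2.2,-0.2,1.4,-0.06,-0.001,0,-1],[-3.0,-0.3,1.9,-0.085,-0.002,0,-1],[-3.7,-0.3,2.35,-0.1094,-0.002,0,-1]])

```text
time: 10.55
eef_pos: [453.0, 117.9, 292.7]
tcp_rot: [0.686, 0.727, 0.022, 0.024]
contact_force: [-0.3, -0.6, -3.7]
opening: 7.2
```

>>> move_arm(increments=[[-0.7,0,0.5,-0.022,0,0,-1],[-1.5,-0.1,0.9,-0.044,0.001,0,-1],[-2.2,-0.2,1.4,-0.066,0.001,0.001,-1],[-3.0,-0.3,1.9,-0.088,0.002,0.001,-1],[-3.7,-0.3,2.35,-0.1094,0.002,0.001,-1]])

```text
time: 10.97
eef_pos: [461.3, 8.8, 292.2]
tcp_rot: [0.7, 0.711, 0.044, 0.047]
contact_force: [0.2, -0.0, -2.4]
opening: 7.2
```

>>> move_arm(increments=[[-0.7,0,0.5,-0.022,0.001,0,-1],[-1.5,-0.1,0.9,-0.044,0.003,0,-1],[-2.2,-0.2,1.4,-0.066,0.004,0.001,-1],[-3.0,-0.3,1.9,-0.088,0.005,0.001,-1],[-3.7,-0.3,2.35,-0.1092,0.0067,0.002,-1]])

```text
time: 11.38
eef_pos: [469.6, -100.2, 291.7]
tcp_rot: [0.713, 0.694, 0.066, 0.07]
contact_force: [0.8, 0.4, -2.5]
opening: 7.6
```

>>> move_arm(increments=[[-0.7,0,0.5,-0.022,0.002,0,-1],[-1.5,-0.1,0.9,-0.044,0.004,0.001,-1],[-2.2,-0.2,1.4,-0.07,0.007,0.002,-1],[-3.0,-0.3,1.9,-0.095,0.009,0.003,-1],[-3.7,-0.3,2.35,-0.1088,0.011,0.003,-1]])

```text
time: 11.8
eef_pos: [478.3, -210.5, 290.9]
tcp_rot: [0.725, 0.676, 0.088, 0.094]
contact_force: [1.0, 0.3, -2.5]
opening: 7.4
```

>>> move_arm(increments=[[0,0,0,0,0,0,-1],[0,0,0,0,0,0,-1],[0,0,0,0,0,0,-1]])

```text
time: 12.05
eef_pos: [478.4, -207.7, 291.0]
tcp_rot: [0.725, 0.677, 0.088, 0.093]
contact_force: [-0.4, 0.8, -2.7]
opening: 7.1
```

```bash
cat >> h.py <<'E'
M=np.c_[EX,EY,EZ]
def look(tag,view=True):
    from math import degrees
    o=arm.get_obs(); Rt=M.T@R.from_quat(o['tcp_rot']).as_matrix(); q=M.T@(o['eef_pos']-ORG)
    print('tcp rack',q.round(1),'tilt',round(degrees(np.arctan2(Rt[2,1],Rt[0,1])),2),'yawerr',round(degrees(np.arctan2(Rt[1,1],Rt[0,1])),2),'roll',round(degrees(Rt[2,0]),2),'P',(q+S*Rt[:,2]).round(1),'F',(M.T@o['contact_force']).round(1))
    for n in("scene","top"):
        p,d=arm.read_camera(n);L=(cloud(p,d,n)-ORG)@M; np.savez(f"{tag}_{n}.npz",p=p,L=L); cv2.imwrite(f"pics/{tag}_{n}.png",p[...,::-1])
E
python3 - <<'E'
from h import *
look("a")
for n in("scene","top"):
    f=np.load(f"a_{n}.npz");L=f['L'];p=f['p'].astype(int);x,y,z=L[...,0],L[...,1],L[...,2]
    m=(z>165)&(z<345)&(x>-110)&(x<40)&(abs(y)<90)&(p.min(-1)>110); P=L[m]
    if len(P)>30:
        A=np.c_[P[:,2],P[:,1],np.ones(len(P))]; 
        for _ in range(3):
            k=np.linalg.lstsq(A,P[:,0],rcond=None)[0]; r=P[:,0]-A@k; g=abs(r)<6; A,P=A[g],P[g]
        print(n,len(P),'tilt',np.degrees(np.arctan(-k[0])),'yaw slope',np.degrees(np.arctan(k[1])),'y',P[:,1].min(),P[:,1].max(),'z',P[:,2].min(),P[:,2].max())
plan([(tcp(-6,50,15,1),rot(-3.9,15),1),(tcp(-6,24,15,1),rot(-3.9,15),1)])
E
```

```text
tcp rack [-44.3   1.3 291. ] tilt 14.74 yawerr 0.02 roll 0.09 P [ -8.4   1.6 154.6] F [-0.4  0.8 -2.7]
scene 3142 tilt 14.811644492537152 yaw slope -0.12852101395495907 y -70.42575539185 70.74925230989372 z 165.06822467527093 330.7727081650125
top 320 tilt 15.861192600561367 yaw slope -1.1308922287866123 y -11.794009829614655 71.57529288524003 z 165.16786718292866 334.4312768453552
t 12.15 p [ 478.8 -207.4  291.2] F [-0.4  0.3 -2.4] op 7.3
[-0.21, -0.08, 0.08] [-0.0008, -0.0254, 0.1019]
[0.0, -0.0, -0.0] [-0.0, -0.0067, 0.0251]
```

View pics/a_scene.png

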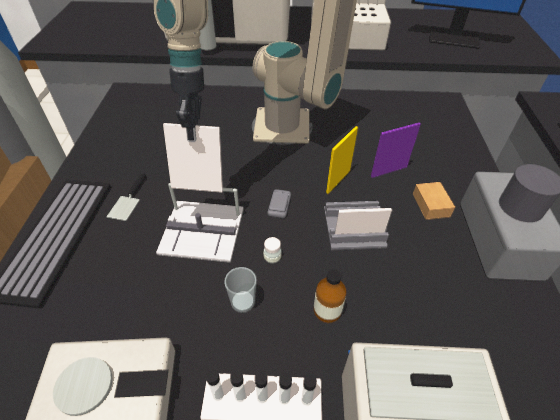

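Panel is held square and centred over the rack (scene px 195,158; y from −70 to +71, tilt 14.8°). I'll lower it.

>>> move_arm(increments=[[0,0,0,0,-0.004,0.018,-1],[0,0,0,0,-0.009,0.038,-1],[-0.1,0,0,0,-0.015,0.06,-1],[-0.2,0,0,-0.001,-0.021,0.083,-1],[-0.2,0,0,-0.001,-0.025,0.102,-1]])

```text
time: 12.57
eef_pos: [480.2, -208.1, 184.8]
tcp_rot: [0.724, 0.678, 0.089, 0.095]
contact_force: [-0.7, 1.0, -4.0]
opening: 7.4
```

>>> move_arm(increments=[[0,0,0,0,0,0.002,-1],[0,0,0,0,-0.001,0.006,-1],[0,0,0,0,-0.003,0.012,-1],[0,0,0,0,-0.005,0.018,-1],[0,0,0,0,-0.005,0.02,-1]])

```text
time: 12.98
eef_pos: [481.4, -209.5, 165.9]
tcp_rot: [0.724, 0.677, 0.089, 0.096]
contact_force: [-0.8, 0.8, -3.3]
opening: 7.2
```

Run:
```python
from h import *
look("b")
plan([(tcp(-6,13,15,0),rot(-3.9,15),1)])
```

```text
tcp rack [-41.2  -0.3 165.9] tilt 15.05 yawerr 0.04 roll 0.01 P [-4.6 -0.3 29.7] F [-0.9  0.8 -3.3]
t 13.08 p [ 481.4 -209.5  165.9] F [-0.4  0.3 -4.2] op 7.2
[0.04, -0.03, 0.03] [0.0003, -0.0056, 0.0158]
```

>>> move_arm(increments=[[0,0,0,0,-0.0008,0.003,-1],[0,0,0,0,-0.0016,0.006,-1],[0,0,0,0,-0.0024,0.009,-1],[0,0,0,0,-0.0031,0.0116,-1],[0,0,0,0,-0.0031,0.0116,-1]])

```text
time: 13.5
eef_pos: [480.7, -209.2, 152.9]
tcp_rot: [0.724, 0.677, 0.089, 0.095]
contact_force: [0.2, 0.4, -3.3]
opening: 7.7
```

>>> move_arm(increments=[[0,0,0,0,-0.0003,0.001,-1],[0,0,0,0,-0.0005,0.002,-1],[0,0,0,0,-0.0008,0.003,-1],[0,0,0,0,-0.001,0.0039,-1],[0,0,0,0,-0.001,0.0039,-1]])

```text
time: 13.92
eef_pos: [481.2, -209.5, 149.5]
tcp_rot: [0.724, 0.677, 0.089, 0.095]
contact_force: [-0.4, 1.0, -3.3]
opening: 7.4
```

>>> move_arm(increments=[[0,0,0,0,-0.0001,0.0005,-1],[0,0,0,0,-0.0003,0.001,-1],[0,0,0,0,-0.0004,0.0015,-1]])

```text
time: 14.17
eef_pos: [481.8, -209.7, 149.2]
tcp_rot: [0.724, 0.677, 0.09, 0.096]
contact_force: [-4.4, 2.7, 7.4]
opening: 7.6
```

>>> move_arm(increments=[[0,0,0,0,0.0002,-0.0007,-1],[0,0,0,0,0.0012,-0.0004,-1],[0,0,0,0,0.0022,-0.0002,-1],[0,0,0,0,0.0032,0.0001,-1],[0,0,0,0,0.004,0.0004,-1]])

```text
time: 14.58
eef_pos: [484.0, -209.9, 149.6]
tcp_rot: [0.725, 0.677, 0.088, 0.095]
contact_force: [-10.5, 2.1, 15.0]
opening: 7.3
```

>>> move_arm(increments=[[0,0,0,0,0.0001,-0.0005,-1],[0,0,0,0,0.0003,-0.001,-1],[0,0,0,0,0.0003,-0.001,-1]])

```text
time: 14.83
eef_pos: [485.5, -209.7, 149.5]
tcp_rot: [0.724, 0.677, 0.09, 0.095]
contact_force: [-0.0, -0.2, -3.1]
opening: 7.4
```

Run:
```python
from h import *
look("c")
for t in "bc":
  for n in("scene","top"):
    L=np.load(f"{t}_{n}.npz")['L'];x,y,z=L[...,0],L[...,1],L[...,2]
    s=L[(z>24)&(z<32)&(x>-5)&(x<50)&(abs(y)<97)&(abs(y)>15)]; B=L[(z>112)&(z<125)&(abs(x+53)<15)&(abs(y)<90)&(abs(y)>74)]
    print(t,n,'stop',len(s),np.percentile(s[:,0],[1,50,95,99]).round(1),'bar',len(B),np.median(B[:,0]).round(1) if len(B) else'')
im=cv2.imread("pics/c_scene.png")[120:270,130:270]; cv2.imwrite("pics/c_crop.png",cv2.resize(im,None,fx=4,fy=4,interpolation=cv2.INTER_CUBIC))
```

```text
tcp rack [-37.1  -0.3 149.5] tilt 15.04 yawerr 0.03 roll 0.03 P [-0.5 -0.2 13.4] F [ 0.  -0.2 -3.1]
b scene stop 382 [-3.5 18.  28.4 29.4] bar 25 -49.7
b top stop 318 [-2.5 19.5 29.4 30.2] bar 23 -51.8
c scene stop 453 [-2.9 15.5 28.2 29.9] bar 29 -50.0
c top stop 311 [ 0.1 19.1 29.4 30.2] bar 23 -51.8
```

View pics/c_crop.png

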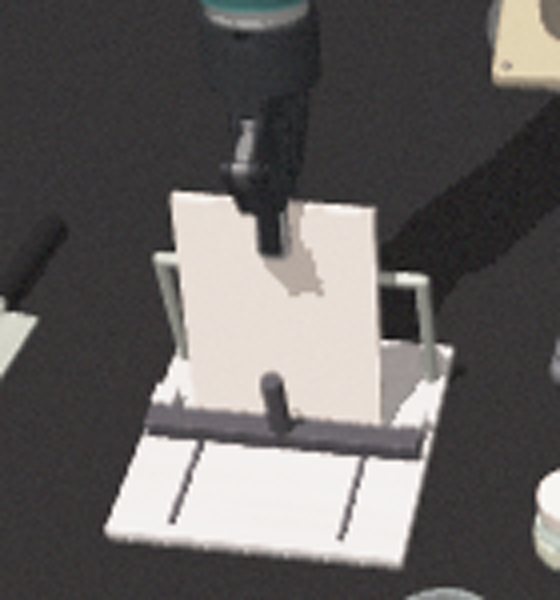

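Panel edge lies just behind the stop, which has not moved (knob at crop 275,400, bar still at the inner end). Next I'll tilt about the lower edge.

Run:
```python
from h import *
plan([(tcp(0.2,13.9,17,0),rot(-3.9,17),1),(tcp(0.5,14.2,19.5,0),rot(-3.9,19.5),1),(tcp(.5,14.4,22,0),rot(-3.9,22),1)])
```

```text
t 14.93 p [ 485.2 -209.7  149.3] F [ 0.1  1.1 -2.6] op 7.4
[-1.99, -0.05, 0.02] [0.0002, -0.0037, -0.0004]
[-2.5, 0.0, -0.0] [0.0, -0.0058, -0.0001]
[-2.5, -0.0, 0.0] [-0.0, -0.0061, -0.0001]
```

>>> move_arm(increments=[[-0.4,0,0,0,-0.0008,-0.0004,-1],[-0.8,0,0,0,-0.0015,-0.0004,-1],[-1.2,0,0,0,-0.0022,-0.0004,-1],[-1.6,0,0,0,-0.003,-0.0004,-1],[-2,0,0,0,-0.0037,-0.0004,-1]])

```text
time: 15.35
eef_pos: [481.4, -209.5, 149.1]
tcp_rot: [0.723, 0.675, 0.101, 0.108]
contact_force: [-0.2, 0.5, -3.2]
opening: 7.3
```

>>> move_arm(increments=[[-0.5,0,0,0,-0.0012,0,-1],[-1,0,0,0,-0.0024,0,-1],[-1.5,0,0,0,-0.0036,0,-1],[-2,0,0,0,-0.0047,0,-1],[-2.5,0,0,0,-0.0058,-0.0001,-1]])

```text
time: 15.77
eef_pos: [475.9, -209.2, 147.6]
tcp_rot: [0.72, 0.673, 0.116, 0.124]
contact_force: [0.2, -0.2, -2.4]
opening: 7.2
```

>>> move_arm(increments=[[-0.5,0,0,0,-0.0012,0,-1],[-1,0,0,0,-0.0024,0,-1],[-1.5,0,0,0,-0.0036,0,-1],[-2,0,0,0,-0.0048,0,-1],[-2.5,0,0,0,-0.0061,-0.0001,-1]])

```text
time: 16.18
eef_pos: [470.2, -208.8, 145.7]
tcp_rot: [0.717, 0.67, 0.131, 0.14]
contact_force: [-0.4, 0.1, -3.8]
opening: 7.9
```

Run:
```python
from h import *
look("d")
for n in("scene","top"):
    f=np.load(f"d_{n}.npz");L=f['L'];p=f['p'].astype(int);x,y,z=L[...,0],L[...,1],L[...,2]
    s=L[(z>24)&(z<32)&(x>10)&(x<50)&(abs(y)<97)&(abs(y)>15)];print(n,'stop',np.percentile(s[:,0],[50,99]).round(1))
    m=(z>50)&(z<165)&(x>-90)&(x<10)&(abs(y)<68)&(p.min(-1)>100)&(abs(y)>15); P=L[m]
    A=np.c_[P[:,2],P[:,1],np.ones(len(P))]
    for _ in range(3):
        k=np.linalg.lstsq(A,P[:,0],rcond=None)[0]; r=P[:,0]-A@k; g=abs(r)<5; A,P=A[g],P[g]
    th=np.arctan(-k[0]); print(n,len(P),'tilt',np.degrees(th),'yaw',np.degrees(np.arctan(k[1])),'front face x at z=15',k[0]*15+k[2],'dist bar axis (-51.2,115) to midplane',((51.2+k[0]*115+k[2])*np.cos(th)-4),'y',P[:,1].min(),P[:,1].max())
plan([(tcp(.5,14.4,24,0),rot(-3.9,24),1)])
```

```text
tcp rack [-52.4  -0.3 145.7] tilt 22.08 yawerr 0.02 roll 0.02 P [ 0.6 -0.3 15.1] F [-0.4  0.1 -3.8]
scene stop [20.7 29.8]
scene 1462 tilt 22.0508977616045 yaw 0.011422606782696175 front face x at z=15 6.087629006149833 dist bar axis (-51.2,115) to midplane 11.554070400804187 y -67.88557334047 67.91652563378075
top stop [20.5 30.3]
top 359 tilt 22.139552371416777 yaw -0.0889015474193402 front face x at z=15 7.932037541046321 dist bar axis (-51.2,115) to midplane 13.08577787900655 y -67.978360024546 67.67718749219489
t 16.28 p [ 469.6 -208.5  145.3] F [-0.6  0.  -3.3] op 7.5
[-2.0, -0.05, -0.01] [0.0001, -0.0043, 0.0005]
```

Run:
```python
from h import *
plan([(tcp(2.0,14.8,24,0),rot(-3.9,24),1)])
```

```text
t 16.28 p [ 469.6 -208.5  145.3] F [-0.6  0.  -3.3] op 7.5
[-2.0, -0.05, -0.01] [0.0001, -0.0028, 0.0007]
```

>>> move_arm(increments=[[-0.5,0,0,0,-0.0007,0.0002,-1],[-1,0,0,0,-0.0014,0.0003,-1],[-1.5,0,0,0,-0.0021,0.0005,-1],[-2,0,0,0,-0.0028,0.0006,-1],[-2,0,0,0,-0.0028,0.0006,-1]])

```text
time: 16.7
eef_pos: [467.2, -208.2, 143.6]
tcp_rot: [0.715, 0.668, 0.142, 0.152]
contact_force: [-0.3, 0.5, -2.5]
opening: 7.5
```

Run:
```python
from h import *
look("e")
for n in("scene","top"):
    f=np.load(f"e_{n}.npz");L=f['L'];p=f['p'].astype(int);x,y,z=L[...,0],L[...,1],L[...,2]
    s=L[(z>24)&(z<32)&(x>10)&(x<50)&(abs(y)<97)&(abs(y)>15)];print(n,'stop',np.percentile(s[:,0],[50,99]).round(1))
    m=(z>50)&(z<165)&(x>-90)&(x<10)&(abs(y)<68)&(p.min(-1)>100)&(abs(y)>15); P=L[m]
    A=np.c_[P[:,2],P[:,1],np.ones(len(P))]
    for _ in range(3):
        k=np.linalg.lstsq(A,P[:,0],rcond=None)[0]; r=P[:,0]-A@k; g=abs(r)<5; A,P=A[g],P[g]
    th=np.arctan(-k[0]); print('tilt',np.degrees(th),'face x at 15',k[0]*15+k[2])
```

```text
tcp rack [-55.4  -0.  143.6] tilt 24.0 yawerr -0.02 roll 0.06 P [ 2.   0.1 14.8] F [-0.3  0.5 -2.5]
scene stop [20.6 30.2]
tilt 24.149654654449765 face x at 15 7.70374991815574
top stop [20.1 30.3]
tilt 23.99598762233949 face x at 15 10.374079402693537
```

>>> move_arm(increments=[[0,0,0,0,-0.0002,0.0005,-1],[0,0,0,0,-0.0004,0.0009,-1],[0,0,0,0,-0.0005,0.0012,-1],[0,0,0,0,-0.0005,0.0012,-1]])

```text
time: 17.13
eef_pos: [468.1, -208.7, 142.8]
tcp_rot: [0.715, 0.668, 0.142, 0.152]
contact_force: [-0.2, -1.0, -3.1]
opening: 7.6
```

>>> move_arm(increments=[[-0.3,0,0,0,-0.0007,0,-1],[-0.6,0,0,0,-0.0015,0,-1],[-0.9,0,0,0,-0.0022,0,-1],[-0.9,0,0,0,-0.0022,0.0003,-1]])

```text
time: 17.47
eef_pos: [465.9, -208.3, 141.6]
tcp_rot: [0.713, 0.667, 0.148, 0.158]
contact_force: [-0.3, 1.1, -0.1]
opening: 7.5
```

Run:
```python
from h import *
look("f")
```

```text
tcp rack [-56.8  -0.2 141.6] tilt 24.95 yawerr 0.01 roll 0.04 P [ 2.7 -0.1 13.7] F [-0.4  1.  -0.1]
```

>>> move_arm(increments=[[-0.2,0,0,0,-0.0005,0,-1],[-0.4,0,0,0,-0.001,0,-1],[-0.4,0,0,0,-0.001,0,-1]])

```text
time: 17.82
eef_pos: [465.1, -208.4, 141.2]
tcp_rot: [0.713, 0.666, 0.15, 0.16]
contact_force: [-1.2, -1.3, -2.1]
opening: 7.5
```

>>> move_arm(increments=[[-0.3,0,0,0,-0.0007,0,-1],[-0.6,0,0,0,-0.0014,0.0002,-1],[-0.6,0,0,0,-0.0014,0.0002,-1]])

```text
time: 18.07
eef_pos: [464.7, -208.5, 141.1]
tcp_rot: [0.712, 0.665, 0.154, 0.165]
contact_force: [2.0, 1.1, -0.7]
opening: 7.3
```

Run:
```python
from h import *
look("g")
```

```text
tcp rack [-57.9  -0.4 141.1] tilt 26.06 yawerr 0.03 roll 0.02 P [ 4.  -0.3 14.5] F [ 1.9  1.3 -0.7]
```

>>> move_arm(increments=[[0.3,0,0,0,0.0004,0.0004,-1],[0.6,0,0,0,0.0008,0.0007,-1],[0.6,0,0,0,0.0008,0.0007,-1]])

```text
time: 18.42
eef_pos: [465.7, -208.7, 141.0]
tcp_rot: [0.713, 0.666, 0.15, 0.16]
contact_force: [-2.3, 2.9, 4.7]
opening: 7.3
```

Run:
```python
from h import *
look("i")
for n in("scene","top"):
    f=np.load(f"i_{n}.npz");L=f['L'];p=f['p'].astype(int);x,y,z=L[...,0],L[...,1],L[...,2]
    s=L[(z>24)&(z<32)&(x>10)&(x<50)&(abs(y)<97)&(abs(y)>15)];print(n,'stop',np.percentile(s[:,0],[50,99]).round(1))
    m=(z>50)&(z<165)&(x>-90)&(x<10)&(abs(y)<68)&(p.min(-1)>100)&(abs(y)>15); P=L[m]
    A=np.c_[P[:,2],P[:,1],np.ones(len(P))]
    for _ in range(3):
        k=np.linalg.lstsq(A,P[:,0],rcond=None)[0]; r=P[:,0]-A@k; g=abs(r)<5; A,P=A[g],P[g]
    th=np.arctan(-k[0]); print('tilt',np.degrees(th),'yaw',np.degrees(k[1]),'face x at 15',k[0]*15+k[2])
```

```text
tcp rack [-56.9  -0.5 141. ] tilt 25.37 yawerr 0.05 roll 0.0 P [ 3.5 -0.5 13.6] F [-2.5  2.8  4.7]
scene stop [21.  30.8]
tilt 25.45879334884552 yaw -0.2222974216474931 face x at 15 8.711130042678176
top stop [20.4 31.3]
tilt 25.49664831621143 yaw -0.0020330100916436064 face x at 15 11.347030842079711
```

Run:
```python
from h import *
for n in("scene","top"):
  c=arm.get_calibration(n)
  for t in "abcdefgi":
    im=np.load(f"{t}_{n}.npz")['p'].astype(np.float32).mean(-1); out=[]
    for y in range(-88,89,4):
        if abs(y)<24 or abs(abs(y)-50)<14: continue
        xs=np.arange(20,56,.5)
        X=np.array([rk(a+4,y,20) for a in xs])  # camera-frame bias +4
        C=X@c['R'].T+c['t']; u=C[:,0]/C[:,2]*c['fx']+c['cx']; v=C[:,1]/C[:,2]*c['fy']+c['cy']
        g=cv2.remap(im,u.astype(np.float32)[None],v.astype(np.float32)[None],cv2.INTER_CUBIC)[0]
        lo,hi=g[:6].min(),np.median(g[-14:])
        if hi-lo>60: 
            k=np.argmax(g>(lo+hi)/2); out.append(xs[k]-.5*(g[k]-(lo+hi)/2)/(g[k]-g[k-1]+1e-6))
    print(n,t,len(out),np.median(out).round(2),np.std(out).round(2))
```

```text
scene a 22 28.8 0.66
scene b 22 28.77 0.66
scene c 22 28.8 0.65
scene d 22 28.79 0.65
scene e 22 28.77 0.66
scene f 22 28.81 0.65
scene g 22 29.55 0.59
scene i 22 29.55 0.59
top a 17 25.02 3.72
top b 22 24.97 4.62
top c 22 25.04 5.98
top d 22 24.92 0.35
top e 22 24.93 0.34
top f 22 24.91 0.35
top g 22 25.71 0.24
top i 22 25.69 0.24
```

Measured precisely, the stop crept 0.75 mm outward when I tilted the panel past bar contact. I'll bring the panel foot back slightly and re-seat it.

Run:
```python
from h import *
plan([(tcp(2.3,14.3,24.2,0),rot(-3.9,24.2),1),(tcp(2.3,13.5,24.2,0),rot(-3.9,24.2),1),(tcp(2.3,13.5,24.7,0),rot(-3.9,24.7),1)])
```

```text
t 18.52 p [ 465.6 -208.7  141. ] F [-2.7  2.5  5.2] op 7.6
[1.2, -0.02, 0.04] [0.0005, 0.0022, -0.0011]
[-0.0, 0.0, 0.0] [0.0, -0.0003, 0.0007]
[-0.5, 0.0, 0.0] [0.0, -0.0012, 0.0]
```

>>> move_arm(increments=[[0,0,0,0,0,-0.0008,-1],[0.6,0,0,0.0002,0.0011,-0.0011,-1],[1.2,0,0,0.0005,0.0022,-0.0011,-1],[1.2,0,0,0.0005,0.0022,-0.0011,-1]])

```text
time: 18.85
eef_pos: [467.0, -208.6, 142.3]
tcp_rot: [0.715, 0.668, 0.142, 0.153]
contact_force: [-1.6, -1.4, 0.5]
opening: 7.6
```

Run:
```python
from h import *
look("j")
plan([(tcp(2.3,13.4,24.2,0),rot(-3.9,24.2),1),(tcp(2.3,13.4,24.7,0),rot(-3.9,24.7),1)])
```

```text
tcp rack [-55.6  -0.3 142.3] tilt 24.08 yawerr 0.04 roll -0.04 P [ 1.9 -0.4 13.5] F [-1.5 -1.5  0.5]
t 18.95 p [ 466.8 -208.5  142.2] F [-0.6 -1.4 -0.4] op 7.2
[-0.09, 0.03, 0.03] [0.0003, 0.0002, 0.0003]
[-0.5, 0.0, 0.0] [0.0, -0.0012, 0.0]
```

>>> move_arm(increments=[[-0.3,0,0,0,-0.0007,0.0002,-1],[-0.6,0,0,0,-0.0014,0.0003,-1],[-0.6,0,0,0,-0.0014,0.0003,-1]])

```text
time: 19.2
eef_pos: [465.4, -208.4, 141.6]
tcp_rot: [0.714, 0.667, 0.146, 0.157]
contact_force: [-1.2, -1.9, 1.8]
opening: 7.5
```

Run:
```python
from h import *
look("k")
```

```text
tcp rack [-57.3  -0.3 141.6] tilt 24.77 yawerr 0.01 roll -0.03 P [ 1.8 -0.4 13.5] F [-1.  -2.   1.8]
```

>>> move_arm(increments=[[-0.2,0,0,0,-0.0005,0.0001,-1],[-0.4,0,0,0,-0.001,0.0002,-1],[-0.4,0,0,0,-0.001,0.0002,-1]])

```text
time: 19.55
eef_pos: [465.0, -208.3, 141.2]
tcp_rot: [0.713, 0.666, 0.149, 0.16]
contact_force: [-2.5, -2.0, 5.1]
opening: 7.1
```

Run:
```python
from h import *
look("l")
```

```text
tcp rack [-57.7  -0.2 141.2] tilt 25.21 yawerr 0.01 roll -0.01 P [ 2.4 -0.2 13.6] F [-2.3 -2.2  5.1]
```

>>> move_arm(increments=[[0,0,0,0,0,0,-0.7],[0,0,0,0,0,0,-0.7],[0,0,0,0,0,0,-0.6],[0,0,0,0,0,0,-0.5],[0,0,0,0,0,0,-0.5]], grip_force=20)

```text
time: 20.07
eef_pos: [464.4, -207.4, 140.2]
tcp_rot: [0.713, 0.667, 0.149, 0.158]
contact_force: [-0.3, 0.2, 0.4]
opening: 21.6
```

```bash
cat >> h.py <<'E'
def stopx(t):
  for n in("scene","top"):
    c=arm.get_calibration(n)
    im=np.load(f"{t}_{n}.npz")['p'].astype(np.float32).mean(-1); out=[]
    for y in range(-88,89,4):
        if abs(y)<24 or abs(abs(y)-50)<14: continue
        xs=np.arange(20,56,.5)
        X=np.array([rk(a+4,y,20) for a in xs]); C=X@c['R'].T+c['t']; u=C[:,0]/C[:,2]*c['fx']+c['cx']; v=C[:,1]/C[:,2]*c['fy']+c['cy']
        g=cv2.remap(im,u.astype(np.float32)[None],v.astype(np.float32)[None],cv2.INTER_CUBIC)[0]
        lo,hi=g[:6].min(),np.median(g[-14:])
        if hi-lo>60: k=np.argmax(g>(lo+hi)/2); out.append(xs[k]-.5*(g[k]-(lo+hi)/2)/(g[k]-g[k-1]+1e-6))
    print(t,n,'stop edge',np.median(out).round(2))
def panel(t):
  for n in("scene","top"):
    f=np.load(f"{t}_{n}.npz");L=f['L'];p=f['p'].astype(int);x,y,z=L[...,0],L[...,1],L[...,2]
    m=(z>50)&(z<165)&(x>-90)&(x<10)&(abs(y)<85)&(p.min(-1)>100)&(abs(y)>15); P=L[m]
    A=np.c_[P[:,2],P[:,1],np.ones(len(P))]
    for _ in range(3):
        k=np.linalg.lstsq(A,P[:,0],rcond=None)[0]; r=P[:,0]-A@k; g=abs(r)<5; A,P=A[g],P[g]
    th=np.arctan(-k[0]); print(n,'tilt',np.degrees(th).round(2),'yaw',np.degrees(k[1]).round(2),'face x at 15',(k[0]*15+k[2]).round(2),'y',P[:,1].min().round(1),P[:,1].max().round(1))
E
python3 - <<'E'
from h import *
look("m");stopx("m");stopx("l");panel("l");panel("m");print(arm.get_obs()['opening'])
E
```

```text
tcp rack [-58.3   0.6 140.2] tilt 25.09 yawerr 0.01 roll 0.07 P [ 1.5  0.8 12.5] F [-0.4  0.1  0.4]
m scene stop edge 29.55
m top stop edge 25.71
l scene stop edge 29.5
l top stop edge 25.71
scene tilt 25.34 yaw -0.08 face x at 15 7.71 y -72.9 69.1
top tilt 25.24 yaw -0.07 face x at 15 10.02 y -70.5 69.4
scene tilt 25.37 yaw 0.07 face x at 15 7.72 y -72.3 78.7
top tilt 25.39 yaw 0.02 face x at 15 10.36 y -71.0 69.2
21.26616461086971
```

>>> move_arm(increments=[[0,0,0,0,0,-0.01,-0.4],[0,0,0,0,0,-0.025,-0.4],[0,0,0,0,0,-0.045,-0.4],[0,0,0,0,0,-0.07,-0.4],[0,0,0,0,0,-0.1,-0.4]])

```text
time: 20.58
eef_pos: [421.1, -204.0, 230.6]
tcp_rot: [0.713, 0.667, 0.149, 0.157]
contact_force: [1.1, -0.2, 0.4]
opening: 25.3
```

>>> move_arm(increments=[[0,0,0,0,0,-0.03,-0.4],[0,0,0,0,0,-0.06,-0.4],[0,0,0,0,0,-0.08,-0.4],[0,0,0,0,0,-0.08,-0.4],[0,0,0,0,0,-0.08,-0.4]])

```text
time: 21.0
eef_pos: [388.7, -203.5, 305.2]
tcp_rot: [0.713, 0.666, 0.149, 0.161]
contact_force: [-0.1, -0.4, -0.7]
opening: 25.7
```

Run:
```python
from h import *
look("n");stopx("n");panel("n")
```

```text
tcp rack [-134.    -0.6  305.2] tilt 25.27 yawerr 0.04 roll -0.11 P [-73.8  -0.9 177.6] F [-0.  -0.4 -0.7]
n scene stop edge 29.58
n top stop edge 25.71
scene tilt 25.16 yaw 0.11 face x at 15 7.25 y -72.7 68.7
top tilt 25.31 yaw -0.01 face x at 15 10.19 y -70.7 69.4
```

View pics/n_scene.png

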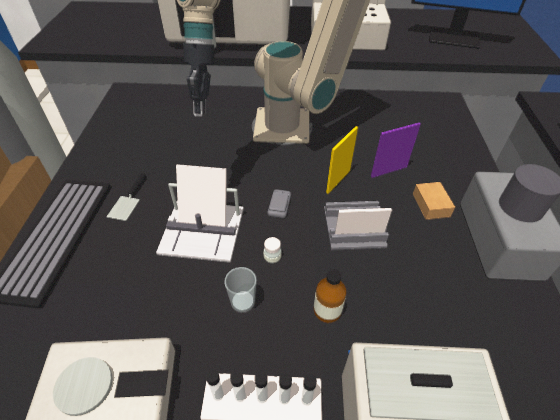

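The panel leans squarely on the rest bar at (202,197), with its foot behind the stop at (203,225). The gripper is clear and everything else is unmoved. I'll hand it in.

```bash
python3 -c "
from cell import arm; print(arm.job_done())"
```

```text
the job is handed in; nothing more can be done
None
```

I slid the stop bar home, then took the taller white panel from the robot-side slot and set it on the rack. I held it until it stood on the base and touched the rest bar, then opened the gripper and backed straight off. The job was handed in at about 21 s of the 54 s allowed.

**Panel:** my last camera check, with the gripper clear, showed it leaning at about 25.2–25.3° from upright. It was square to the rest bar within about 0.1°, centred between the end blocks (y about −71 to +69 mm), and had not moved since release.

**Stop bar, not quite perfect:** I first pushed it firmly against its hard end. While I was seating the panel its foot nudged the stop out by about 0.75 mm. I moved the foot back about 1 mm but did not push the stop home again. It was still about 0.75 mm out when I handed in.

**Measurements that disagreed:** the fixed cameras and the arm's own readings differed by 3–4 mm in x. I relied on contact with the stop, the base and the rest bar for the final placing.

**Everything else:** the short panel and the other things on the bench looked undisturbed in the last picture.

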